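# Pin the patacon press back together

### The job

Put the wooden plantain press back together: push its loose top board home along the base until its hinge tube lines up with the two tubes on the base, then push the hinge pin right through all three tubes until its knob sits against the base's tube. Leave the board lying shut, and do not disturb the mug, rolling pin and spoon around it.

Things in the scene. Friction and masses are not known exactly. Their poses are not given: they have to be found in the camera images.
- press_base: Press base, wood, fixed to the counter. Origin on the counter; x to the hinge end (roughly away from the robot), y along the hinge axis, z up. Board x -85 to +105, y -62 to +62, top face z = 26 mm. Fences along both long edges (x -85 to +40, top z = 38) guide the top board with 2 mm play each side. Stop bar (face x = 87.5, z to 51) halts the top board's tube where the holes line up.
- top_board: Loose wooden top board, about 0.45 kg, on the base, drawn back 20 to 45 mm along the base's -x at the start. Axes as the base's; home when its origin is at (0, 0, 26) mm there. Panel x -78 to +37, y -52 to +52, z 0 to 16 mm, plus a bar on its robot-side end (see bar_face) and a tube at its far end (see board_eye). Slides with a few N.
- hinge_pin: Loose pin, about 0.2 kg: steel shank 16 mm thick, 126 mm long; wooden knob 34 mm across, 16 mm thick. Origin on its axis where knob meets shank; +y to the knob. Starts with 43 to 48 mm in the base's long tube, knob out over the counter, drooping some 6 mm. Push it along the base's -y, some 80 mm; it slides with a few N, may catch at a tube's edge (push on); home with its origin at base y = 76 mm.
- axis_mid (a point): Point of the base on the hinge axis (base x = 70, y = 0, z = 45 mm), amid the gap between its two fixed steel tubes, each 36 mm outside and 18.5 mm inside diameter: the long one from y = +24 to +76, the short one from y = -24 to -54 mm.
- entry_face (a point): Point of the base: centre of the long tube's outer mouth (base x = 70, y = 76, z = 45 mm), where the knob ends up.
- board_eye (a point): Centre of the top board's own steel tube (36 mm outside, 18.5 mm inside diameter, 36 mm long, along y), at x = 70, z = 19 mm of the board; it lies at axis_mid when the board is home.
- bar_face (a point): Centre of the robot-side face of the top board's upright bar (80 mm long in y, 16 mm thick, its top 79 mm above the counter), 60 mm above the counter, at x = -78 mm of the board. Push this face along the base's +x, low down so that the board does not tip.
- pin_tip (a point): Centre of the pin's tip (tapered over 6 mm), 126 mm from its origin along its -y.
- knob_face (a point): Centre of the outer face of the pin's knob, 16 mm from the pin's origin along its +y: the face to push.
- mug: White ceramic mug, 82 mm wide, 92 mm tall, standing beside the press on its +y side. Bystander. Origin under its centre.
- rolling_pin: Wooden rolling pin, 44 mm thick, 300 mm long, lying along the press's -y side. Bystander. Origin under its middle.
- wooden_spoon: Wooden spoon 190 mm long lying flat beyond the hinge end, across it. Bystander. Origin under its middle.
There are look-alikes about, which are no part of the job. What is shaped like the press_base but turquoise is not meant.

How it is judged:
On the way, in this order (a step that is already met when the one before it is completed fails the run):
1. the top board is home: its hinge tube is in line with the base's tubes (x of board_eye in the frame of press_base between 0.066 and 0.074 m and z of board_eye in the frame of press_base between 0.041 and 0.049 m), for 0.2 s.
2. the pin is through all three tubes, its knob against the long tube (all of step 1 and y of hinge_pin in the frame of press_base below 0.081 m and y of pin_tip in the frame of press_base below -0.04 m and angle between the y axis of hinge_pin and the y axis of press_base, either way round below 0.08 rad and x of pin_tip in the frame of press_base between 0.064 and 0.076 m and z of pin_tip in the frame of press_base between 0.039 and 0.051 m), for 0.2 s.
At the end, for the whole second after the job is handed in: Board flat (tilt under 0.08 rad), its tube within 4 mm of the hinge axis in x and height; pin through all three tubes, knob within 5 mm of the long tube, tip past y = -40 mm and within 6 mm of the axis, parallel to it within 0.08 rad; board and pin at rest (all of step 2 and linear speed of each of hinge_pin, top_board below 0.01 m/s and angle between top_board's own z axis and vertical below 0.08 rad); the robot touches nothing.
It fails at once if a bystander is shoved by more than 40 mm (distance of any of mug, rolling_pin, wooden_spoon from where it was at the start of the episode above 0.04 m).
It fails at once if a bystander is tipped over (angle between any of mug, wooden_spoon's own z axis and vertical above 0.5 rad).
It also fails if it takes over 48 s, if anything falls off the work surface, if the arm or the gripper's body presses on something with over 40 N, if the wrist force passes 120 N, or if a joint passes its speed limit or range.

### The arm

A 7-joint arm with a two-finger parallel gripper is mounted at the origin on the work surface. World frame = base frame: x ahead of the robot, y to its left, z up, the work surface at z = 0. Lengths are in m, angles in rad, forces in N, time in s.
With the tool pointing down it reaches from about 0.35 to 0.9 m from the base axis. Payload 8.1 kg.
Tool frame: the origin (TCP) lies on the centre line of the jaws, within the pads' length; the fingertips stand 22 mm ahead of it and the grasp point (between the pads) lies 3 mm ahead of it; z points along the fingers, x is the direction in which the jaws open and shut, and the axes are right-handed (so a half turn about z gives the same grasp; the last joint's range is limited). The gripper opens to 85 mm and grips with 20 to 120 N. Pads are 22 mm wide; open, the fingers measure 114 mm over their backs; the gripper's body (76 mm by 85 mm) begins 54 mm behind the grasp point. The pads swing forward as they close: fully open they stand 13 mm farther back than shut.
Start: joints at [-1.353, 0.434, 0.025, 1.573, -0.012, 1.134, -0.075], TCP at [0.197, 0.593, 0.253] pointing down, gripper open.
Joint ranges: [-2.62, 2.62], [-0.44, 2.09], [-1.27, 1.32], [0.08, 2.57], [-1.32, 4.46], [0.12, 2], [-2.74, 2.74]. Speed limits (rad/s): [2.22, 2.22, 3.01, 3.01, 3.14, 3.14, 3.14].

### API

Orientations are given as a rotation vector (axis times angle).
In Python, from bench import r, eoat, kin, grab_frame, camera_params, order, spot_in, read_t, read_joint_pos, read_qvel, read_joint_torque, read_ee_pos, read_eef_rot, read_wrist_force, read_ft_torque, read_opening gives the robot as it stands. Calls block until the motion is done:
- r.goto(position, orientation): joint-space move of the TCP to a pose.
- r.servo_line(position, orientation=None, rate=0.15, force_limit=None): straight line of the TCP; orientation=None keeps the orientation; rate is the mean speed in m/s. With force_limit (N) it stops when the force on the tool has changed by that much, and returns True; else False.
- r.move_joints(angles): joint-space move.
- eoat.set_gripper(opening, force=None): opening from 0.0 (shut) to 1.0 (fully open); force is the grip in N (None keeps the last); returns when the fingers have stopped.
- r.dwell(seconds).
- kin.ik(position, orientation): joint angles nearest the present ones, or None.
- grab_frame(name): name is "scene" or "top" or "wrist"; returns the picture (384x512x3 uint8, blue, green, red); there is no depth.
- camera_params(name): a dict with "K" (3x3 intrinsics, pixels), "k1" (the pictures are not rectified: a ray, as slopes to the right and down, at radius r is drawn at 1 + k1 r^2 times it, then the intrinsics apply), "R" (3x3) and "t" (3): a world point X has camera coordinates R X + t; the wrist camera has in their place "T_tool_cam" (4x4, takes a point from camera to tool coordinates, whose origin is the TCP and whose axes are the tool frame's). Camera axes: x right, y down, z forward; pixel columns grow to the right and rows downward; lengths in m; the calibration is good to about 2 mm. A picture is of the moment at which its call begins: read the wrist's pose just before it. camera_params takes no time and is no camera call.
A pose or a line that the arm cannot do raises r.MotionError and nothing moves.
- order.hand_in(): hands the job in, once; it reports no verdict.
Trained networks look in the newest picture that a camera, given by its name, has taken for a name from the list of things; names that differ only in an ending like _2 or _b are one class to them, and where a whole thing is asked for, a point or a joint stands for the part that bears it (a point fixed in the world has none). Each returns a list of dicts, best first, with "confidence" (0 to 1); they miss things now and then, are a little off and sometimes report something else, mostly with a low value. They report only what shows in the picture. A call takes as long as a camera call. They do not tell look-alikes from the thing itself.
- spot_in(camera, target): "xyz" ([x, y, z] in m, in world coordinates, good to about 4 mm: the middle of the surface that is visible of it).
Readings, each from a call of its own:
- read_t(): time.
- read_joint_pos(): joint angles.
- read_qvel(): joint speeds.
- read_joint_torque(): joint torques, N m.
- read_ee_pos(): TCP position.
- read_eef_rot(): TCP orientation.
- read_wrist_force(): force on the tool from outside, world axes, zero at the start.
- read_ft_torque(): the same for the moment, N m.
- read_opening(): opening from 0.0 (shut) to 1.0 (fully open).
Only numpy, scipy, OpenCV 4.12 (cv2) and the standard library are available. Lean on these libraries where they do the work, as an engineer would, in place of code of your own. Each camera call takes 0.05 s, during which the arm holds its last target.

## Working session

There is one attempt and no reset: what is moved stays moved. The work goes in short steps, each a Python script; the robot and the scene stay as the last script left them, time stands still between calls to the robot, and variables do not carry over. Pictures are saved under pics/ and viewed, and the job is handed in when it is done.

```bash
mkdir -p pics; ls
python3 - <<'E'
from bench import *
import cv2
for c in("scene","top","wrist"):
    cv2.imwrite(f"pics/{c}0.png",grab_frame(c))
    for t in("press_base","top_board","hinge_pin","axis_mid","entry_face","board_eye","bar_face","knob_face","pin_tip","mug","rolling_pin","wooden_spoon"):
        print(c,t,[( [round(float(v),3) for v in d["xyz"]],round(d["confidence"],2)) for d in spot_in(c,t)])
print(read_t(),read_ee_pos(),read_eef_rot())
for c in("scene","top","wrist"):print(camera_params(c))
E
```

```text
pics
scene press_base [([0.308, -0.333, 0.023], 0.72), ([0.666, -0.126, 0.038], 0.62)]
scene top_board [([0.538, -0.124, 0.044], 0.84)]
scene hinge_pin [([0.654, 0.007, 0.045], 0.7)]
scene axis_mid [([0.666, -0.124, 0.036], 0.97)]
scene entry_face [([0.665, -0.124, 0.036], 0.63), ([0.311, -0.33, 0.026], 0.61)]
scene board_eye [([0.539, -0.126, 0.043], 0.59)]
scene bar_face [([0.538, -0.126, 0.04], 0.77)]
scene knob_face [([0.658, 0.011, 0.044], 0.74)]
scene pin_tip [([0.658, 0.0, 0.043], 0.59)]
scene mug [([0.543, 0.027, 0.059], 0.86), ([0.536, -0.127, 0.046], 0.16)]
scene rolling_pin [([0.593, -0.256, 0.039], 0.86)]
scene wooden_spoon [([0.535, -0.127, 0.045], 0.49)]
top press_base [([0.241, -0.334, 0.025], 0.81), ([0.63, -0.122, 0.04], 0.61), ([0.525, 0.034, 0.03], 0.23)]
top top_board [([0.537, -0.126, 0.042], 0.58)]
top hinge_pin [([0.65, 0.006, 0.043], 0.65)]
top axis_mid [([0.241, -0.331, 0.027], 0.56), ([0.54, -0.124, 0.039], 0.47)]
top entry_face [([0.238, -0.332, 0.023], 0.81), ([0.63, -0.123, 0.037], 0.74)]
top board_eye [([0.541, -0.121, 0.042], 0.9)]
top bar_face [([0.537
[... 1259 characters left out ...]
842],
       [-0.98571269, -0.00282092, -0.16841182],
       [ 0.16842265, -0.00418308, -0.985706  ]]), 't': array([-0.09153899,  0.49997081,  0.86740775])}
{'K': array([[303.75796285,   0.        , 255.05331456],
       [  0.        , 303.75796285, 189.80886737],
       [  0.        ,   0.        ,   1.        ]]), 'k1': 0.02503599006402748, 'T_tool_cam': array([[ 9.99999485e-01, -3.73799701e-04, -9.43599218e-04,
         5.56728742e-04],
       [ 6.40829893e-04,  9.53493116e-01,  3.01414112e-01,
        -7.63927050e-02],
       [ 7.87046853e-04, -3.01414562e-01,  9.53492864e-01,
        -1.20900121e-01],
       [ 0.00000000e+00,  0.00000000e+00,  0.00000000e+00,
         1.00000000e+00]])}
```

View pics/scene0.png

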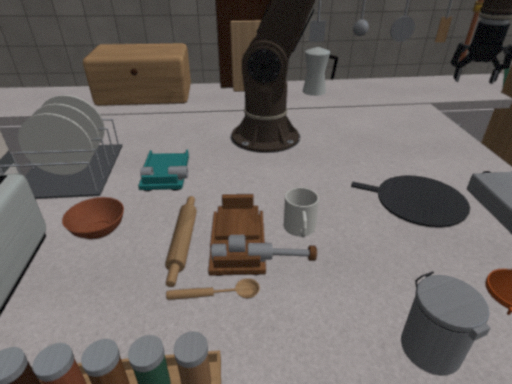

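View pics/top0.png

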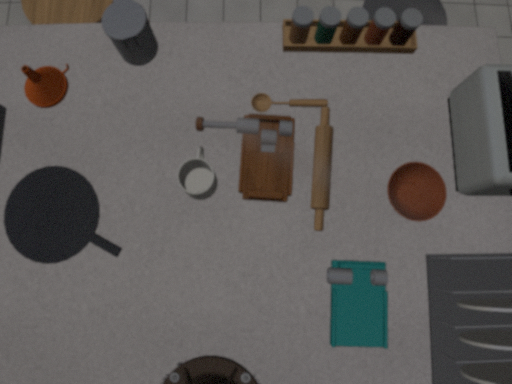

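```bash
python3 -c "
import cv2
a=cv2.imread('pics/top0.png');cv2.imwrite('pics/topc.png',cv2.resize(a[105:275,135:335],None,fx=4,fy=3.5*4/3.5)[:600])
a=cv2.imread('pics/scene0.png');cv2.imwrite('pics/scenec.png',cv2.resize(a[105:240,160:340],None,fx=4.4,fy=4.4,interpolation=2)[:600])
"
```

```text
(no output)
```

View pics/topc.png

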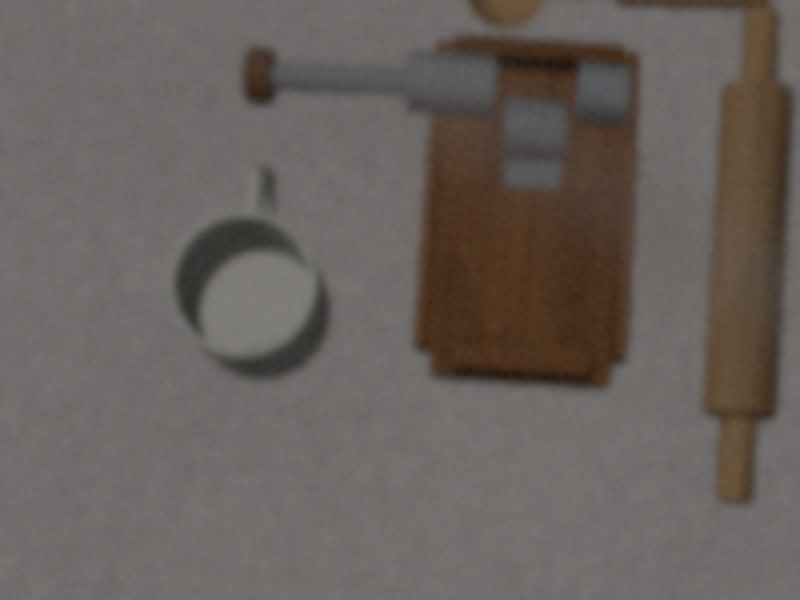

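View pics/scenec.png

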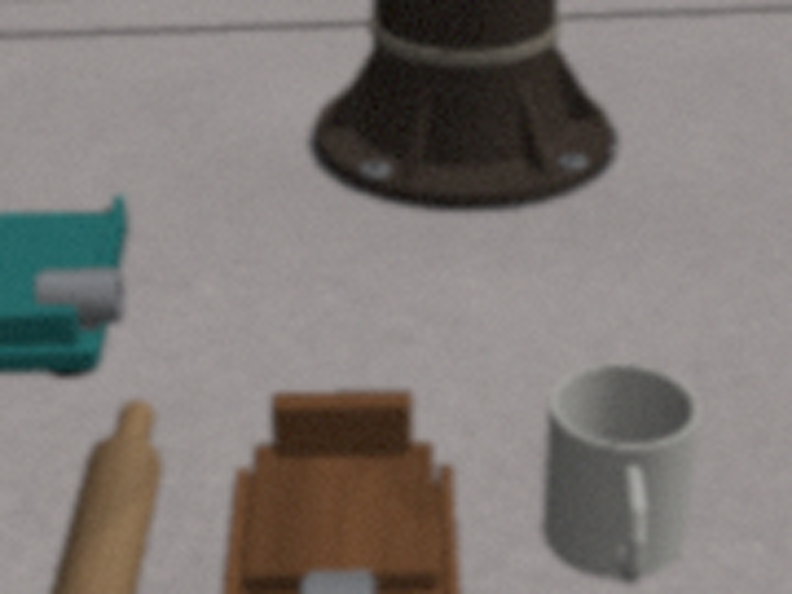

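The wooden press at top (268,157) / scene (238,235) is the target. The only thing it could be confused with is the turquoise base at top (358,303) / scene (165,170). The close crop shows the wooden press holding the loose board and the pin, so I choose that one. Next I'll get a coarse pose, then take wrist views.

```bash
cat > h.py <<'E'
import numpy as np, cv2
from bench import *
from scipy.spatial.transform import Rotation as Ro
def cam(name,pose=None):
    p=camera_params(name)
    if name!="wrist": return p["K"],p["k1"],p["R"],p["t"]
    pos,rv=pose; T=np.eye(4);T[:3,:3]=Ro.from_rotvec(rv).as_matrix();T[:3,3]=pos
    M=np.linalg.inv(T@p["T_tool_cam"]); return p["K"],p["k1"],M[:3,:3],M[:3,3]
def proj(c,X):
    K,k,R,t=c; X=np.atleast_2d(X)@R.T+t; s=X[:,:2]/X[:,2:]
    s=s*(1+k*(s**2).sum(1,keepdims=True)); return s*[K[0,0],K[1,1]]+K[:2,2]
def ray(c,uv):
    K,k,R,t=c; d=(np.array(uv,float)-K[:2,2])/[K[0,0],K[1,1]]; s=d.copy()
    for _ in range(20): s=d/(1+k*(s@s))
    v=R.T@np.append(s,1); return -R.T@t, v/np.linalg.norm(v)
def atz(c,uv,z):
    o,v=ray(c,uv); return o+v*(z-o[2])/v[2]
E
python3 - <<'E'
from h import *
c=cam("top")
f=lambda u,v:(135+u/4-.375,105+v/4-.375)
for n,u,v,z in [("longL",408,82,.045),("longR",497,82,.045),("shL",578,91,.045),("shR",630,93,.045),("knobL",243,75,.04),("knobR",274,75,.04),("eye",535,127,.045),("barL",440,365,.079),("barR",600,370,.079),("robL",418,348,.038),("robR",626,362,.038)]:
    print(n,atz(c,f(u,v),z).round(4))
print(kin.ik([.60,-.12,.35],[np.pi,0,0]),kin.ik([.60,-.12,.35],[0,np.pi,0]), kin.ik([.6,-.12,.35],[2.22,2.22,0]),kin.ik([.6,-.12,.35],[2.22,-2.22,0]))
E
```

```text
longL [ 0.6493 -0.0547  0.045 ]
longR [ 0.6495 -0.107   0.045 ]
shL [ 0.6442 -0.1545  0.045 ]
shR [ 0.6431 -0.185   0.045 ]
knobL [0.6552 0.043  0.04  ]
knobR [0.6552 0.0247 0.04  ]
eye [ 0.6221 -0.1291  0.045 ]
barL [ 0.4764 -0.0749  0.079 ]
barR [ 0.4739 -0.1623  0.079 ]
robL [ 0.4924 -0.0616  0.038 ]
robR [ 0.4846 -0.1809  0.038 ]
[-0.51093043  0.46328875  0.97014681  1.50649677 -0.38531982  1.37497712
  0.48507163] [-0.59151751  0.53480294  1.15743394  1.51194004 -0.49196907  1.41641688
 -2.5515667 ] [-0.4675169   0.43656231  0.88291354  1.50478743 -0.33982164  1.35925139
  2.01095111] [-0.54688778  0.49029617  1.04634485  1.50795756 -0.42523891  1.39040944
 -1.04591043]
```

Run:
```python
from h import *
eoat.set_gripper(0.0)
R1=[np.pi/2*2**.5,np.pi/2*2**.5,0]
import pickle
V={}
for i,(p,o) in enumerate([([.58,-.09,.24],R1),([.60,-.04,.24],[np.pi,0,0])]):
    print(kin.ik(p,o)); r.goto(p,o)
    pose=(read_ee_pos(),read_eef_rot()); im=grab_frame("wrist"); V[i]=pose
    cv2.imwrite(f"pics/w{i}.png",im)
    for t in("axis_mid","board_eye","bar_face","knob_face","hinge_pin","entry_face"): print(i,t,[(np.round(d["xyz"],3),round(d["confidence"],2)) for d in spot_in("wrist",t)])
    print(pose,read_t())
pickle.dump(V,open("v.pkl","wb"))
```

```text
[-0.42603441  0.43877253  0.70050935  1.72742075 -0.31391022  1.0905239
  1.94559719]
0 axis_mid [(array([ 0.621, -0.129,  0.039]), 0.96)]
0 board_eye [(array([ 0.531, -0.124,  0.038]), 0.81), (array([0.645, 0.009, 0.047]), 0.43), (array([ 0.537, -0.249,  0.036]), 0.31)]
0 bar_face [(array([ 0.528, -0.123,  0.041]), 0.83)]
0 knob_face [(array([0.648, 0.006, 0.046]), 0.7)]
0 hinge_pin [(array([0.646, 0.011, 0.044]), 0.97)]
0 entry_face [(array([ 0.625, -0.132,  0.037]), 0.92)]
(array([ 0.58017583, -0.08900397,  0.23986147]), array([-2.21963615e+00, -2.22268823e+00, -1.96474870e-04])) 5.825
[-0.71070706  0.60146685  1.1002477   1.70642727 -0.57267798  1.19643992
  0.53886069]
1 axis_mid [(array([ 0.309, -0.271,  0.039]), 0.75), (array([ 0.634, -0.086,  0.037]), 0.68)]
1 board_eye [(array([ 0.523, -0.111,  0.039]), 0.75)]
1 bar_face [(array([ 0.518, -0.116,  0.042]), 0.82)]
1 knob_face [(array([0.646, 0.003, 0.047]), 0.96), (array([ 0.523, -0.113,  0.039]), 0.49)]
1 hinge_pin [(array([0.65 , 0.006, 0.047]), 0.7)]
1 entry_face [(array([ 0.638, -0.09 ,  0.036]), 0.85), (array([ 0.314, -0.271,  0.032]), 0.68), (array([0.505, 0.037, 0.048]), 0.36)]
(array([ 0.5998947 , -0.04021707,  0.23999467]), array([ 3.14157137e+00,  1.86799875e-03, -1.65145698e-04])) 7.4417
```

```bash
python3 -c "
import cv2
for i in (0,1): cv2.imwrite(f'pics/w{i}b.png',cv2.resize(cv2.imread(f'pics/w{i}.png'),(800,600),interpolation=2))"
```

```text
(no output)
```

View pics/w0b.png

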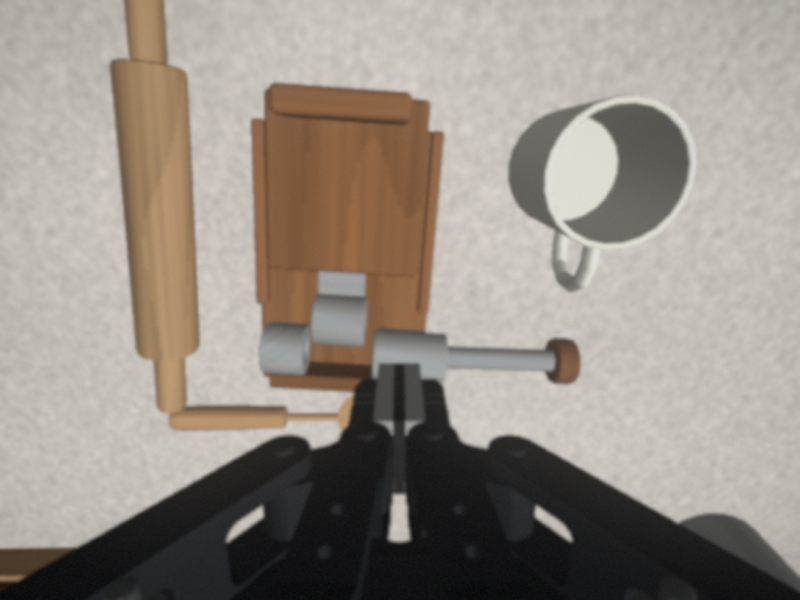

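View pics/w1b.png

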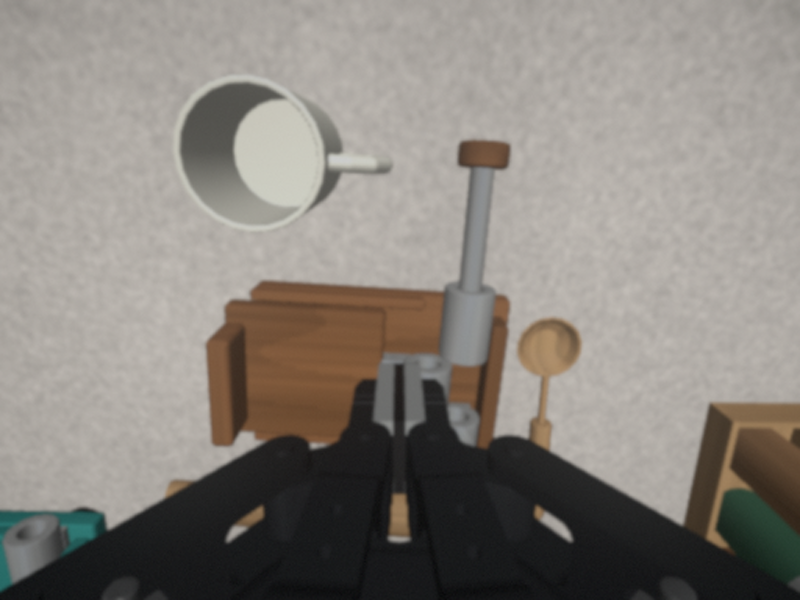

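The views show the wooden base, the board drawn back, and the pin with its knob at (566,361) in w0b and (484,154) in w1b. I'll now fit the base and board pose from the corners I clicked in both views.

```bash
cat > fit.py <<'E'
from h import *
import pickle
from scipy.optimize import least_squares
V=pickle.load(open("v.pkl","rb")); C=[cam("wrist",V[i]) for i in (0,1)]
B=[(0,(252,120),(-85,-62,38)),(0,(443,132),(-85,62,38)),(0,(428,313),(40,62,38)),(0,(258,302),(40,-62,38)),
 (1,(253,283),(-85,62,38)),(1,(425,295),(40,62,38)),(1,(470,290),(70,76,45)),(0,(447,358),(70,76,45)),(0,(261,348),(70,-54,45))]
T=[(0,(266,270),(37,-52,42)),(0,(415,277),(37,52,42)),(0,(430,101),(-78,52,42)),(0,(270,86),(-78,-40,79)),(0,(410,94),(-78,40,79)),
 (1,(230,302),(-78,52,42)),(1,(385,308),(37,52,42)),(1,(210,343),(-78,40,79))]
S=1.5625
def w(p,P,dx=0,yo=0): 
    c,s=np.cos(p[2]),np.sin(p[2]); P=np.array(P)/1000+[dx,yo,0]
    return np.array([p[0]+c*P[0]-s*P[1],p[1]+s*P[0]+c*P[1],P[2]])
def res(p):
    o=[proj(C[i],w(p,P))[0]*S-(np.array(uv)+.5) +.5*S for i,uv,P in B]
    o+=[proj(C[i],w(p,P,p[3],p[4]))[0]*S-(np.array(uv)+.5)+.5*S for i,uv,P in T]
    return np.ravel(o)
s=least_squares(res,[.58,-.13,-.05,-.03,0],loss="soft_l1",f_scale=3)
p=s.x
if __name__=="__main__":
    print(p.round(4)); print(res(p).reshape(-1,2).round(1).tolist())
    for n,P in(("axis",(70,0,45)),("entry",(70,76,45))): print(n,w(p,P).round(4))
    print("bar",w(p,(-78,0,60),p[3],p[4]).round(4))
    # knob: triangulate centre of outer face edge / knob middle
    (o1,d1),(o2,d2)=ray(C[0],np.array((565,361))/S),ray(C[1],np.array((484,154))/S)
    a=np.linalg.lstsq(np.c_[d1,-d2],o2-o1,rcond=None)[0]
    print("knob",(o1+a[0]*d1).round(4),(o2+a[1]*d2).round(4))
E
python3 fit.py
```

```text
[ 0.5752 -0.1256 -0.0651 -0.0235 -0.0016]
[[-1.0, -1.7], [2.7, 0.3], [1.0, 2.5], [-1.6, 2.8], [-4.3, 4.4], [-0.3, 3.5], [0.1, -4.9], [-1.7, 0.7], [4.8, -0.1], [0.0, 1.1], [1.0, 3.7], [0.3, 1.7], [-4.5, -1.7], [2.6, 1.2], [-6.1, 1.3], [1.7, 5.3], [-5.7, -3.6]]
axis [ 0.645  -0.1302  0.045 ]
entry [ 0.65   -0.0544  0.045 ]
bar [ 0.4738 -0.1207  0.06  ]
knob [0.6531 0.0338 0.0424] [0.6553 0.0321 0.0428]
```

```bash
cat >> h.py <<'E'
def orient(yaw,kind):
    m=np.array([[0,1,0],[1,0,0],[0,0,-1.]]) if kind=="bar" else np.array([[1,0,0],[0,-1,0],[0,0,-1.]])
    return (Ro.from_euler("z",yaw)*Ro.from_matrix(m)).as_rotvec()
E
python3 - <<'E'
from h import *
from fit import p,w
o=orient(p[2],"bar"); yo=p[4]*1000
P=lambda x,z:w(p,(x,yo,z))
r.goto(P(-165,200),o)
r.servo_line(P(-165,63),rate=.2)
x0=-78+p[3]*1000-11
print(x0,read_t())
h=r.servo_line(P(x0-8,63),rate=.15,force_limit=15);print("pre",h)
f0=read_wrist_force()
h=r.servo_line(P(-78,63),rate=.04,force_limit=25)
q=read_ee_pos(); c,s=np.cos(p[2]),np.sin(p[2]); d=q-w(p,(0,0,0)); print(h,q,"base x",c*d[0]+s*d[1],read_wrist_force(),f0,read_t())
cv2.imwrite("pics/t1.png",grab_frame("top"))
cv2.imwrite("pics/w2.png",grab_frame("wrist"))
E
python3 -c "
import cv2
a=cv2.imread('pics/t1.png');cv2.imwrite('pics/t1c.png',cv2.resize(a[105:245,135:335],None,fx=4,fy=4))"
```

```text
-112.47396035830573 9.5083
pre False
True [ 0.48590678 -0.12127641  0.06229988] base x -0.08935559622333375 [-0.50644072  1.10565567  5.25120992] [-0.69496005 -0.35077631  0.07275416] 10.775
```

View pics/t1c.png

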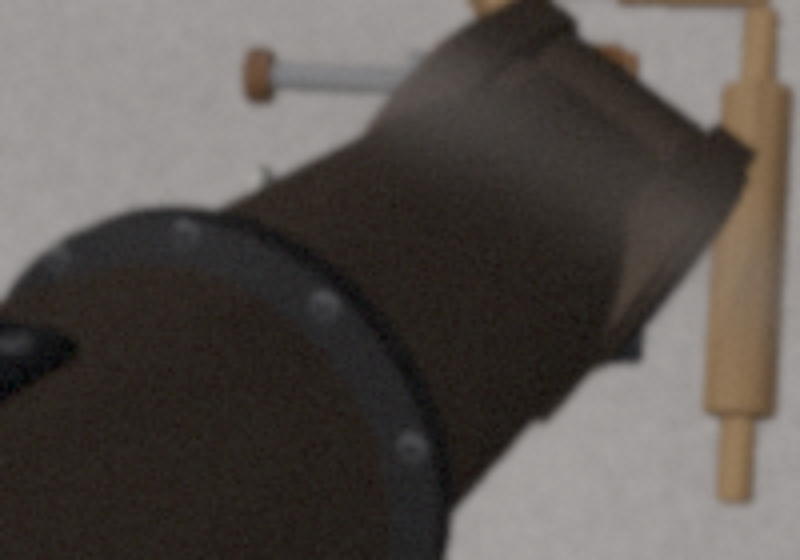

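View pics/w2.png

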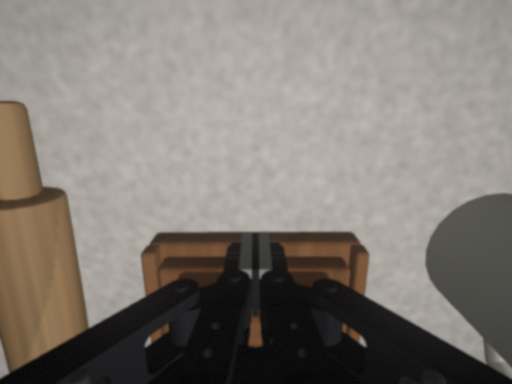

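The force stop came at base x -89.4 mm, where -89 was expected for home. I'll back off and check from a wrist view.

Run:
```python
from h import *
from fit import p,w
o=orient(p[2],"bar"); yo=p[4]*1000
r.servo_line(w(p,(-125,yo,63)),rate=.2)
r.servo_line(w(p,(-125,yo,200)),rate=.3)
o2=orient(p[2],"pin")
r.goto([.63,.05,.26],o2)
pose=(read_ee_pos(),read_eef_rot()); im=grab_frame("wrist"); cv2.imwrite("pics/w3.png",cv2.resize(im,(800,600),interpolation=2))
C=cam("wrist",pose)
for n,P in(("eye",(70,0,45)),("eyeTop",(70,0,63)),("long0",(70,24,45)),("long1",(70,76,45)),("short",(70,-24,45)),("panel",(37,52,42)),("panel-78",(-78,52,42))): print(n,(proj(C,w(p,P))[0]*1.5625).round(0))
import pickle; pickle.dump(pose,open("v3.pkl","wb"))
cv2.imwrite("pics/s3.png",cv2.resize(grab_frame("scene")[180:290,150:350],None,fx=4,fy=4,interpolation=2))
print(read_t())
```

```text
eye [431. 467.]
eyeTop [432. 482.]
long0 [431. 442.]
long1 [433. 385.]
short [430. 491.]
panel [391. 410.]
panel-78 [248. 411.]
13.35
```

View pics/w3.png

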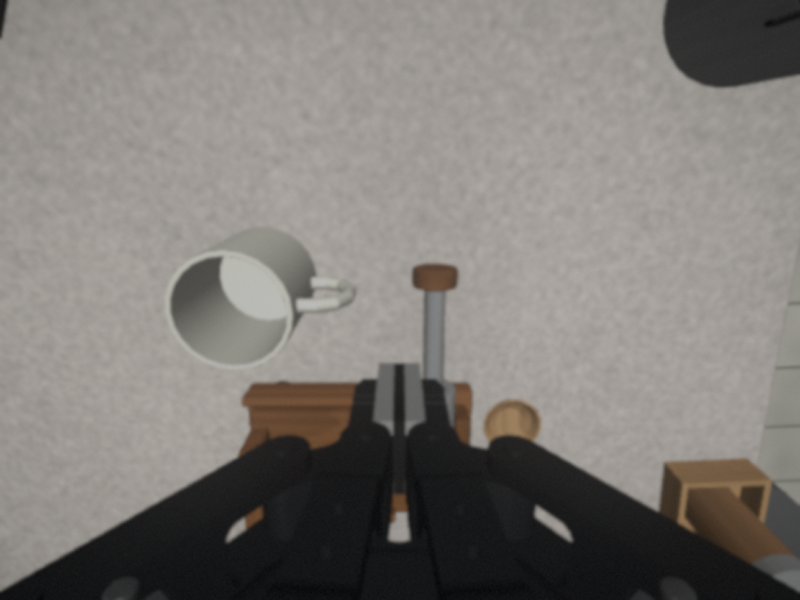

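View pics/s3.png

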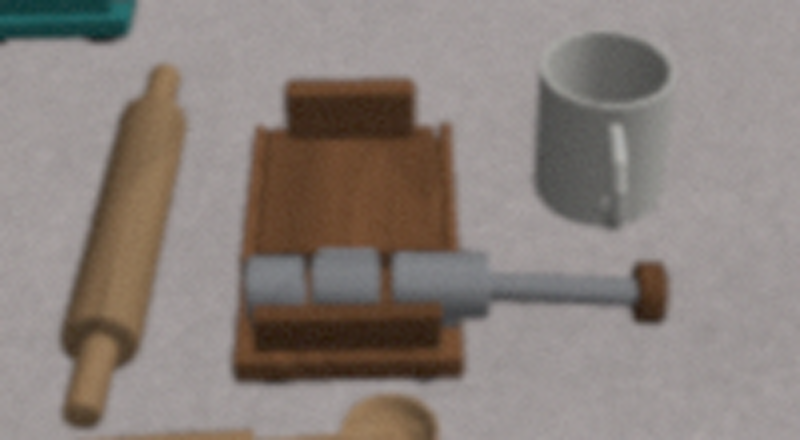

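In the scene crop the middle tube (345,275) looks close to in line, but it may sit a few mm back. I'll check from a closer view.

Run:
```python
from h import *
from fit import p,w
r.goto(w(p,(100,0,200)),orient(p[2],"bar"))
pose=(read_ee_pos(),read_eef_rot()); im=grab_frame("wrist"); cv2.imwrite("pics/w4.png",cv2.resize(im,(800,600),interpolation=2))
import pickle; pickle.dump(pose,open("v4.pkl","wb"))
C=cam("wrist",pose)
for n,P in(("eye",(70,0,45)),("long0",(70,24,45)),("short",(70,-24,45)),("panel",(37,52,42)),("panel",(37,-52,42)),("fence",(40,62,38)),("barL",(-78,40,79)),("barR",(-78,-40,79))): print(n,(proj(C,w(p,P))[0]*1.5625).round(0))
print(read_t())
```

```text
eye [397. 230.]
long0 [438. 230.]
short [356. 230.]
panel [489. 171.]
panel [306. 171.]
fence [505. 176.]
barL [ 493. -114.]
barR [ 300. -114.]
14.825
```

View pics/w4.png

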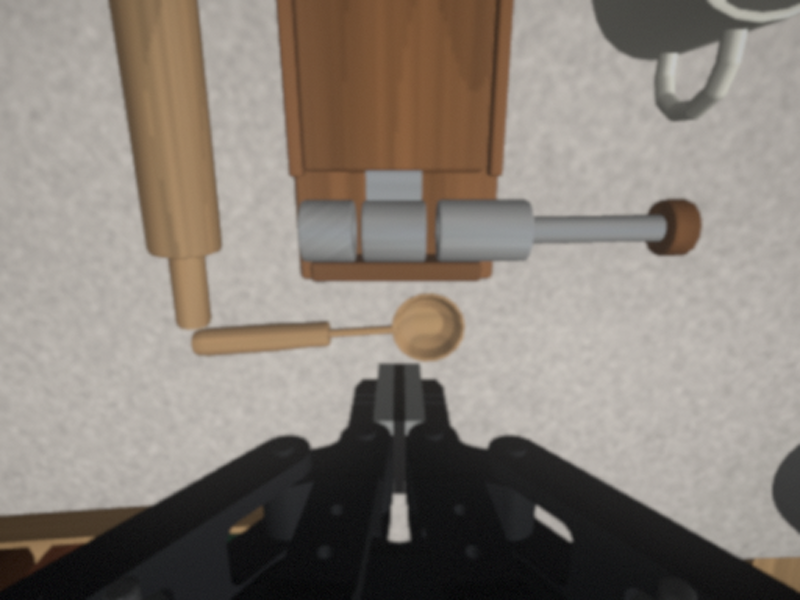

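The board is home: all three tubes span rows 200–261, and the fit predicted 230 for the eye. Now for the pin.

```bash
cat > push.py <<'E'
from h import *
from fit import p,w
def by():
    q=read_ee_pos()-w(p,(0,0,0)); c,s=np.cos(p[2]),np.sin(p[2]); return np.round([(c*q[0]+s*q[1])*1000,(-s*q[0]+c*q[1])*1000,q[2]*1000],1)
E
python3 - <<'E'
from push import *
o=orient(p[2],"pin")
r.goto(w(p,(70,225,140)),o)
r.servo_line(w(p,(70,225,52)),rate=.2)
h=r.servo_line(w(p,(70,192,52)),rate=.12,force_limit=10); print(h,by(),read_t())
h=r.servo_line(w(p,(70,98,52)),rate=.05,force_limit=25); print(h,by(),read_wrist_force(),read_t())
cv2.imwrite("pics/s5.png",cv2.resize(grab_frame("scene")[180:290,150:350],None,fx=4,fy=4,interpolation=2))
E
```

```text
False [ 70.5 191.4  53. ] 17.275
True [ 70.3 173.6  51.8] [0.275701   0.32196984 0.98240518] 18.075
```

View pics/s5.png

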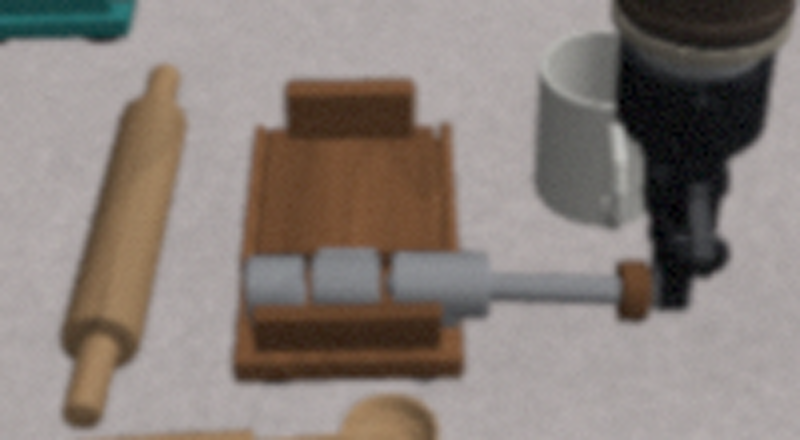

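The pin caught with its tip at about y=20 mm, the board tube's edge, as the task warned. I'll push on with a slight upward drift to take out the droop.

Run:
```python
from push import *
h=r.servo_line(w(p,(70,165,58)),rate=.03,force_limit=45); print(h,by(),read_wrist_force(),read_t())
if not h or by()[1]<168:
    h=r.servo_line(w(p,(70,98,58)),rate=.05,force_limit=40); print(h,by(),read_wrist_force(),read_t())
cv2.imwrite("pics/s6.png",cv2.resize(grab_frame("scene")[180:290,150:350],None,fx=4,fy=4,interpolation=2))
```

```text
False [ 70.1 164.6  58.1] [0.45785896 0.00746574 0.21827171] 18.6417
True [ 71.1 124.   59. ] [ 0.16426776  0.14576241 -0.19999527] 19.5917
```

View pics/s6.png

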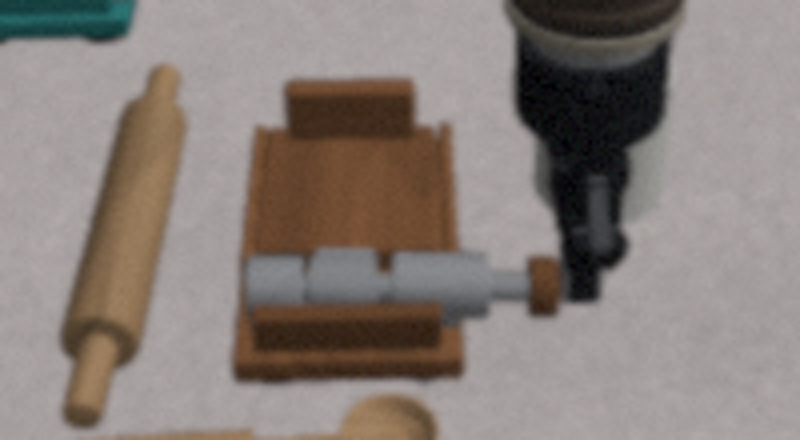

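It went through the board's tube and is now catching at the short tube, with the tip at about y=-29 mm. I'll push on.

Run:
```python
from push import *
y=by()[1]
for k,(lim,z,dx) in enumerate([(45,56,0),(50,62,0),(50,52,0)]):
    r.servo_line(w(p,(70,by()[1]+2,z-3)),rate=.05)
    h=r.servo_line(w(p,(70,97,z)),rate=.05,force_limit=lim); print(h,by(),read_wrist_force(),read_t())
    if by()[1]<105.5: break
cv2.imwrite("pics/s7.png",cv2.resize(grab_frame("scene")[180:290,150:350],None,fx=4,fy=4,interpolation=2))
```

```text
False [ 69.9 101.4  55.6] [ 0.37912519 13.45386366 -1.13658057] 20.6333
```

View pics/s7.png

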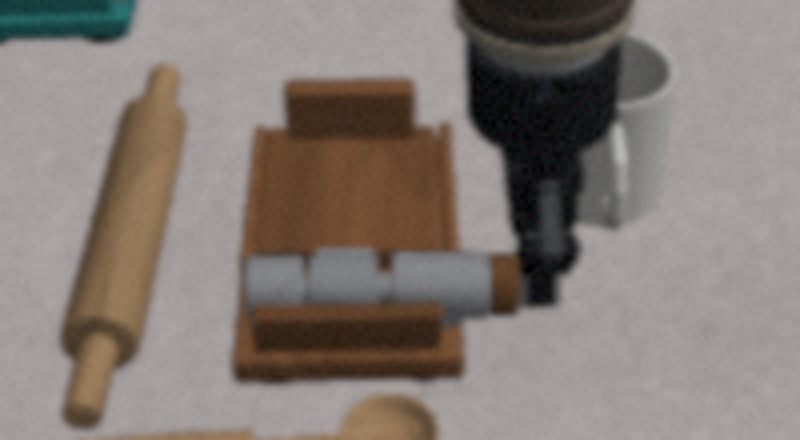

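The knob is against the tube: 13 N of contact, TCP at 101.4 mm. I'll retreat and verify.

Run:
```python
from push import *
r.servo_line(w(p,(70,150,58)),rate=.15)
r.servo_line(w(p,(70,150,200)),rate=.3)
r.goto(w(p,(100,40,200)),orient(p[2],"bar"))
pose=(read_ee_pos(),read_eef_rot()); im=grab_frame("wrist"); cv2.imwrite("pics/w8.png",cv2.resize(im,(800,600),interpolation=2))
C=cam("wrist",pose)
for n,P in(("eye",(70,0,45)),("knobface",(70,92,45)),("tip",(70,-50,45)),("tubeend",(70,76,45)),("panel",(37,52,42)),("panel",(37,-52,42))): print(n,(proj(C,w(p,P))[0]*1.5625).round(0))
cv2.imwrite("pics/s8.png",cv2.resize(grab_frame("scene")[180:290,150:350],None,fx=4,fy=4,interpolation=2)); cv2.imwrite("pics/t8.png",grab_frame("top"))
print(read_t(),read_wrist_force())
```

```text
eye [329. 231.]
knobface [487. 231.]
tip [243. 231.]
tubeend [459. 231.]
panel [419. 172.]
panel [235. 172.]
23.2583 [0.38338348 0.51149985 0.59618567]
```

View pics/w8.png

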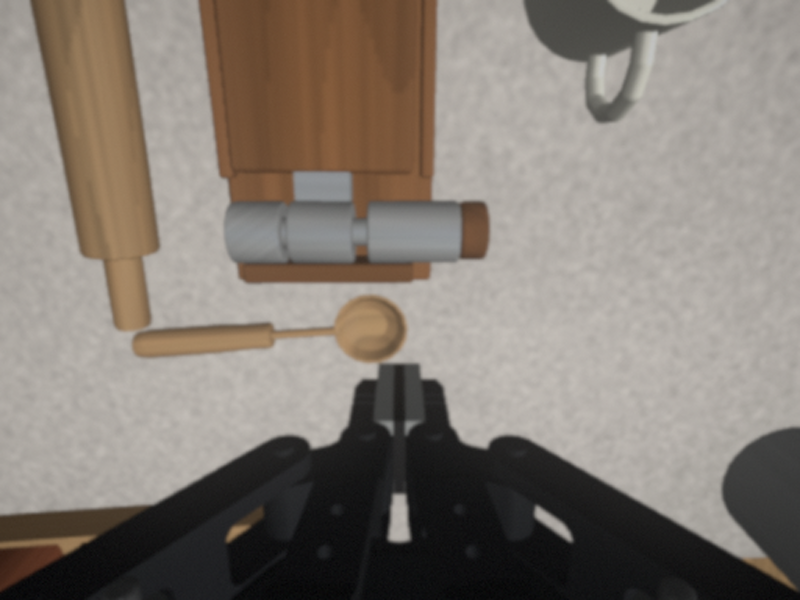

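View pics/s8.png

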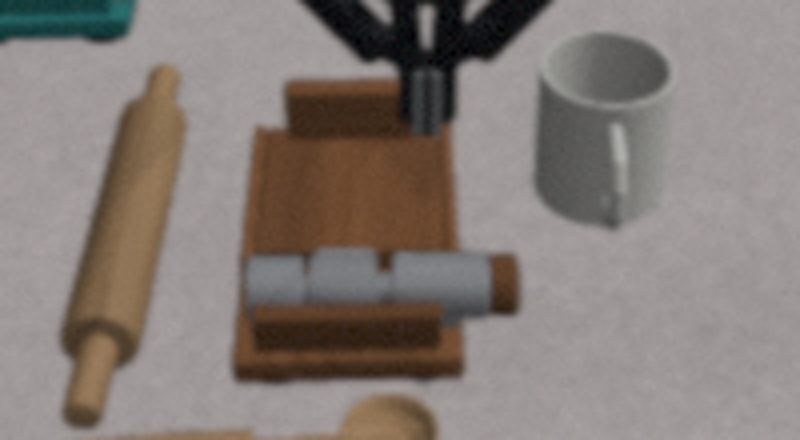

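The knob's edge is at column 488, where 487 was predicted. The pin shows in both gaps, the board is flat, and the bystanders haven't moved. Handing in.

```bash
python3 -c "
from bench import *
order.hand_in(); print(read_t())"
```

```text
the job is handed in; nothing more can be done
the job is handed in; nothing more can be done
```

The plantain press is back together and the job is handed in; no verdict came back. My last picture was at about 23 s of the 48 s allowed.

- **Board:** I pushed it along the base until it met the stop, with the tool at base x -89.4 mm (about -89 expected for home). A close wrist view then showed all three tubes in line.
- **Pin:** I pushed the knob along the base's -y. It caught at the board tube's edge and again at the short tube, and went through when I pushed on with a slight lift and up to about 40–45 N at the wrist.
- **Last checks:**
  - The knob's outer face was at pixel column 488, against 487 predicted for fully home.
  - The pin showed in both gaps between the tubes.
  - The board lay flat, and the mug, rolling pin and spoon looked unmoved.
  - The arm was clear of everything, with about 0.5 N at the wrist.
- **One disagreement:** in the coarse scene picture the middle tube looked about 1 pixel high or back. The closer wrist views showed no such offset, and the pin went through.

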